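# Square up a printer-frame corner with an assembly square

### The job

The cross rail of this half-built printer frame hangs on one nipped-up bolt and has swung in, so the corner is too tight. Lay the blue assembly square flat on the bench inside the corner, flush along the clamped rail, and press it right home against both rails at once, with hand pressure and without ramming, so that it swings the cross rail out true. Let go and leave the square lying flush against both rails, with the other things on the bench where they were.

Things in the scene. Friction and masses are not known exactly. Their poses are not given: they have to be found in the camera images.
- corner (a point): Inner corner of the black printer frame, at bench height; fixed during a run. Its x axis runs along the inner face of the clamped rail, away from the corner; its y axis runs inward, square to that rail, on the line where the cross rail's inner face belongs; z up. Both rails are slotted 20 x 20 mm bars lying on the bench, 20 mm high.
- clamped_rail: The clamped rail, immovable; same origin and axes as the corner. It lies at x -20 to 300, y -20 to 0 mm. Two toggle clamps with red handles, up to 55 mm high, hold it from behind at x 125 and 255, reaching back to y -145. A joining plate with bolt heads lies on the corner, up to 27 mm high, nowhere beyond the rails' inner faces.
- cross_rail (a joint): Cross rail angle (rad): 0 = square to the clamped rail, positive = swung in (corner too tight; starts 0.06 to 0.13), negative = out past square. Turns about an upright bolt at x -10, y 30 mm of the corner axes; stays where left: friction 0.4 N m (3.6 N at the end of the square's leg), no spring, no stop at 0, so a square pressed askew can swing it too far.
- cross_face (a point): Point on the cross rail's inner face beside its bolt, 10 mm above the bench, at x 0, y 30 mm of the corner axes when square; moves with the rail. Its y axis runs along the rail away from the corner, its x axis out of the inner face. The rail is 280 mm long, from 28.5 mm before this point to 251.5 mm after it.
- square_grip (a point): Centre of the blue assembly square's diagonal brace, 12.5 mm above its underside. Loose, about 0.36 kg, 25 mm high throughout, starts flat on the bench, turned within 60 degrees of its final heading. Axes: x and y along its two legs, away from the heel; z up; they end matching the corner's. The brace is 14 mm wide, runs along (1, -1) and is pinched along (1, 1).
- square_heel (a point): The square's heel, where its two outer faces would meet, 12.5 mm above its underside, at x -70, y -70 mm from square_grip, same axes; it belongs at the corner. The very corner is notched away, 10 x 10 mm. Each leg is 140 mm long and 24 mm wide with a bare aluminium outer face. Between brace and inner corner the opening is 58 mm across.
- square_end_x (a point): Outer end of the x leg on its outer face, 140 mm from the heel, 12.5 mm above the underside.
- square_end_y (a point): Outer end of the y leg on its outer face, 140 mm from the heel, 12.5 mm above the underside.
- bolt_tray: Bystander: green open tray of bolts, 100 x 70 x 24 mm, to the right of the corner; origin under its centre.
- hex_driver: Bystander: hex driver with yellow handle, 170 mm, lying to the right of the cross rail. Origin under the middle of its length.
- caliper: Bystander: steel digital caliper, 200 mm, lying flat to the left of the square. Origin under the middle of its beam.
There are look-alikes about, which are no part of the job. Of the things that look like the part that bears square_grip, the smallest one is meant.

How it is judged:
By the outcome, as a careful person would: the job done as asked, in the order asked, and still so for the second after the job is handed in, with the robot touching nothing.
It also fails if it takes over 58 s, if anything falls off the work surface, if the arm or the gripper's body presses on something with over 40 N, if the wrist force passes 120 N, or if a joint passes its speed limit or range.

### The arm

A 6-joint arm with a two-finger parallel gripper is mounted at the origin on the work surface. World frame = base frame: x ahead of the robot, y to its left, z up, the work surface at z = 0. Lengths are in mm, angles in degrees, forces in N, time in s.
With the tool pointing down it reaches from about 350 to 850 mm from the base axis. Payload 8.1 kg.
Tool frame: the origin (TCP) lies at the centre of the arm's flange, where the gripper is bolted on; the fingertips stand 173 mm ahead of it and the grasp point (between the pads) lies 155 mm ahead of it; z points along the fingers, y is the line along which they close (so a half turn about z gives the same grasp; the last joint's range is limited). The gripper opens to 85 mm and grips with 20 to 120 N. Pads are 22 mm wide; open, the fingers measure 114 mm over their backs; the gripper's body (76 mm by 85 mm) begins 54 mm behind the grasp point. The pads swing forward as they close: fully open they stand 13 mm farther back than shut.
Start: joints at [61.685, 7.471, 85.268, -0, 87.261, -4.893], TCP at [238.485, 550.574, 404.692] pointing down, gripper open.
Joint ranges: [-169.43, 169.43], [-51.17, 129.36], [1.28, 143.12], [-76.62, 256.62], [0, 156.53], [-152.29, 152.29]. Speed limits (degrees/s): [136.94, 136.94, 159.86, 180, 180, 180].

### API

Orientations are given as [roll, pitch, yaw] about the fixed x, y, z axes, in that order (R = Rz(yaw) Ry(pitch) Rx(roll)).
In Python, from bench import * gives the robot as it stands.
- The arm moves only by the shell command python3 -m jog 'ROWS' [FORCE]. ROWS is text: rows parted by semicolons, each of 7 numbers parted by spaces: the shift along the tool's x, y, z scaled (see below), then the turn, a rotation vector about the tool's x, y, z scaled (see below), then the closure, from -1 (fully open) to 1 (shut). In form: tx ty tz wx wy wz hand; .... A call has 1 to 5 rows; each row shifts and turns the commanded pose from where the row before left it, along the tool's axes as they then stand; what a row does not reach is not made up. The controller multiplies each number of a shift by 0.1 m and each number of a turn by 60 degrees. A row lasts 1/8 s, in which the tool goes at most 62.5 mm and 10.7 degrees, less where a joint would pass 70% of its speed; a pose out of reach is approached as far as the arm can. A call with a number of a shift or a turn outside -1 to 1 is refused whole. A call with a gripper value outside its range is refused whole. The fingers move at their own pace and stop on an object; FORCE is the grip in N (left out, the last holds). Time passes only in rows, so rows that do not move let the fingers close. It gives the time, the measured TCP pose, the force, the opening and the grip force at its end, in the units of the state.
- sense(): the state, without advancing time (a new reading comes with each control period).
- snapshot(name): name is "scene" or "top" or "wrist"; returns a dict with "img" (384x512x3 uint8, red, green, blue), "fx", "fy", "cx", "cy" (pixels), "extrinsics" (4x4, takes a point from camera to world coordinates). Camera axes: x right, y down, z forward; pixel columns grow to the right and rows downward; lengths in mm; the calibration is good to about 2 mm. The wrist camera is an equidistant fisheye: a pixel r from the principal point sees the ray r / f radians off the axis. A picture is of the moment at which its call begins. There is no depth.
- hand_in(): hands the job in; it is judged then, once.
The state is a dict: "time": time; "joint_pos": joint angles; "qd": joint speeds; "joint_efforts": joint torques, N m; "tool_pos": TCP position; "tcp_rot": TCP orientation; "ft_force": force on the tool from outside, world axes, zero at the start; "wrist_torque": the same for the moment, N m; "finger_gap": finger opening in mm; "grip_force": force on a finger pad.
Only numpy, scipy, OpenCV 4.12 (cv2) and the standard library are available. Lean on these libraries where they do the work, as an engineer would, in place of code of your own. Each camera call takes 0.05 s, during which the arm holds its last target. There are 200 camera calls.

## Working session

There is one attempt and no reset: what is moved stays moved. The work goes in short steps, Python scripts to look and compute and a shell command to move; the robot and the scene stay as the last step left them, time stands still between calls to the robot, and variables do not carry over. Pictures are saved under pics/ and viewed, at most 10 in all, crops included, and the job is handed in when it is done.

```bash
ls; mkdir -p pics; python3 - <<'E'
from bench import *
import cv2,numpy as np,pickle
for n in("top","scene"):
    s=snapshot(n); pickle.dump(s,open(f"pics/{n}0.pkl","wb"))
    cv2.imwrite(f"pics/{n}0.png",cv2.resize(s["img"][:,:,::-1],(800,600),interpolation=cv2.INTER_CUBIC))
    print(n,s["fx"],s["fy"],s["cx"],s["cy"],np.round(s["extrinsics"],3).tolist())
st=sense();print({k:np.round(v,2).tolist() for k,v in st.items()})
E
```

```text
pics
top 399.0000230333749 399.0000230333749 255.75603393898243 192.13126408075746 [[-0.018, -0.994, 0.109, 320.093], [-0.999, 0.022, 0.031, 105.948], [-0.034, -0.108, -0.994, 1209.327], [0.0, 0.0, 0.0, 1.0]]
scene 423.96460526141436 423.96460526141436 253.68203397698753 191.26846841947108 [[0.544, 0.659, -0.519, 1155.092], [0.839, -0.438, 0.324, -309.179], [-0.014, -0.611, -0.791, 1065.891], [0.0, 0.0, 0.0, 1.0]]
{'time': 0.1, 'joint_pos': [61.69, 7.51, 85.32, 0.0, 87.26, -4.89], 'qd': [-0.02, -0.04, -0.19, -0.14, 0.07, 0.05], 'joint_efforts': [0.0, -57.1, -50.19, -0.0, 0.01, 0.0], 'tool_pos': [238.37, 550.39, 403.74], 'tcp_rot': [-179.9, -0.01, 156.58], 'ft_force': [0.19, -0.19, 0.47], 'wrist_torque': [0.01, 0.05, -0.03], 'grip_force': 0.0, 'finger_gap': 85.41}
```

View pics/top0.png

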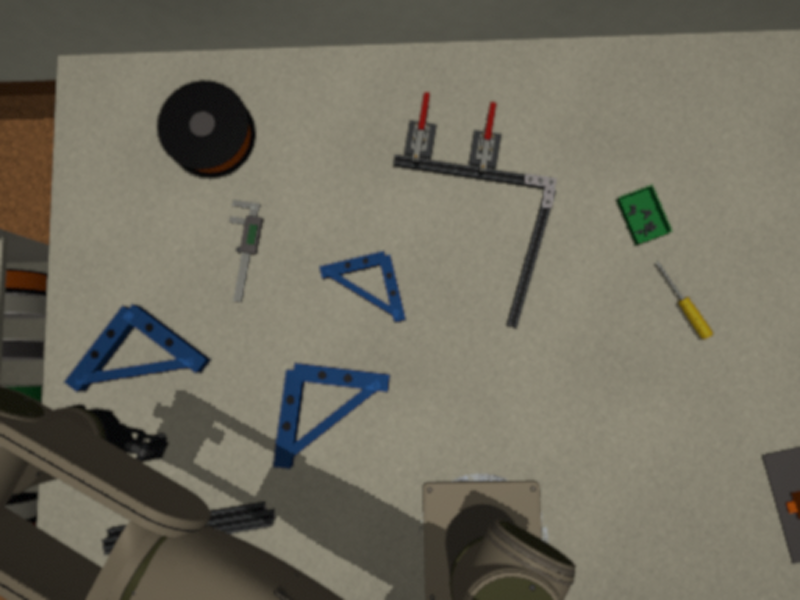

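View pics/scene0.png

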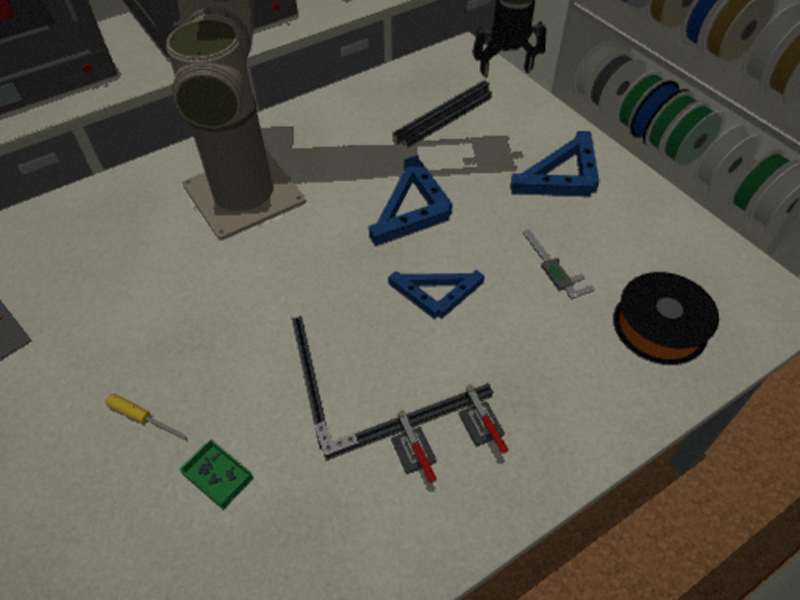

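Three blue squares in the top view: A at (140,350), B at (325,410) and C at (370,285). C is visibly the smallest, so it fits. I'll confirm in an enlarged crop.

```bash
python3 - <<'E'
import cv2,pickle
s=pickle.load(open("pics/top0.pkl","rb"))
c=s["img"][90:214,196:361,::-1]
cv2.imwrite("pics/crop0.png",cv2.resize(c,None,fx=4.8,fy=4.8,interpolation=cv2.INTER_CUBIC))
E
```

```text
(no output)
```

View pics/crop0.png

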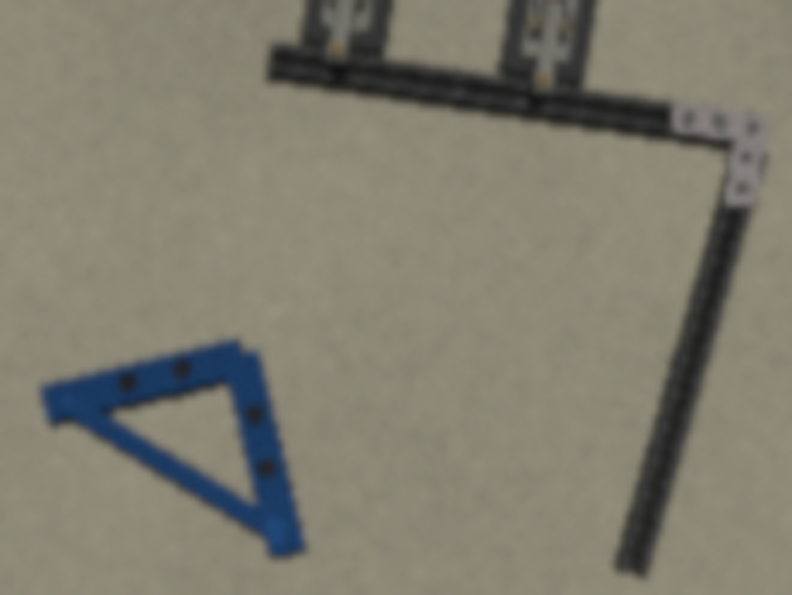

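The crop confirms C: heel at (254,335), leg ends at (42,388) and (303,549). The clamped rail's inner edge runs (268,79)–(690,138), and the cross rail's inner edge runs (720,205)–(617,568).

```bash
cat > h.py <<'E'
import numpy as np,pickle
def ray_plane(s,uv,z,fish=False):
    uv=np.atleast_2d(uv).astype(float);E=np.array(s["extrinsics"])
    x=(uv[:,0]-s["cx"])/s["fx"];y=(uv[:,1]-s["cy"])/s["fy"]
    if fish:
        r=np.hypot(x,y);k=np.where(r>1e-9,np.sin(r)/np.maximum(r,1e-9),1);d=np.stack([x*k,y*k,np.cos(r)],1)
    else: d=np.stack([x,y,np.ones_like(x)],1)
    D=d@E[:3,:3].T;o=E[:3,3]
    return (o+D*((z-o[2])/D[:,2])[:,None])[:,:2]
E
python3 - <<'E'
from h import *
s=pickle.load(open("pics/top0.pkl","rb"))
f=lambda p,z:ray_plane(s,(np.array(p)+.5)/4.8-.5+[196,90],z)
q=f([(254,335),(42,388),(303,549)],25)
print("heel,ex,ey",q.round(1).tolist(),np.linalg.norm(q[1]-q[0]),np.linalg.norm(q[2]-q[0]))
print("grip",((q[1]+q[2])/2).round(1)); a=lambda v:np.degrees(np.arctan2(v[1],v[0]))
print("xdir",a(q[1]-q[0]),"ydir",a(q[2]-q[0]),"brace",a(q[1]-q[2]))
for z in(0,20):
    c=f([(268,79),(690,138)],z);r=f([(720,205),(617,568)],z)
    print(z,c.round(1).tolist(),a(c[0]-c[1]),r.round(1).tolist(),a(r[1]-r[0]))
    M=np.array([c[0]-c[1],-(r[1]-r[0])]).T;t=np.linalg.solve(M,r[0]-c[1]);print("corner~",c[1]+t[0]*(c[0]-c[1]))
E
```

```text
heel,ex,ey [[549.5, 163.4], [519.0, 297.4], [414.1, 135.2]] 137.41923845965573 138.35999040399957
grip [466.5 216.3]
xdir 102.8334987785965 ydir -168.2297227018784 brace 57.10277761418206
0 [[723.3, 152.8], [676.2, -118.4]] 80.1418208050286 [[631.6, -135.7], [399.9, -61.5]] 162.22930909211203
corner~ [ 670.95648895 -148.37686247]
20 [[716.6, 152.0], [670.3, -114.7]] 80.14182080502862 [[626.4, -131.8], [398.6, -58.7]] 162.22930909211203
corner~ [ 665.15385848 -144.17080522]
```

```bash
python3 -m jog '-.43 -.27 .156 0 0 0 -.2;-.43 -.27 .156 0 0 0 -.2;-.43 -.27 .156 0 0 0 -.2;-.43 -.27 .156 0 0 0 -.2' 
python3 -m jog '-.43 -.27 .156 0 0 0 -.2;-.43 -.27 .156 0 0 0 -.2;-.43 -.27 .156 0 0 0 -.2;-.43 -.27 .156 0 0 0 -.2'
python3 -m jog '0 0 0 0 0 .165 -.2;0 0 0 0 0 .165 -.2;0 0 0 0 0 .165 -.2;0 0 0 0 0 .165 -.2;0 0 0 0 0 .165 -.2'
python3 -m jog '0 0 0 0 0 .165 -.2;0 0 0 0 0 .165 -.2;0 0 0 0 0 .165 -.2;0 0 0 0 0 .165 -.2;0 0 0 0 0 .165 -.2'
python3 - <<'E'
from bench import *
import cv2,numpy as np,pickle
s=snapshot("wrist");st=sense(); pickle.dump(s,open("pics/w1.pkl","wb"))
cv2.imwrite("pics/w1.png",cv2.resize(s["img"][:,:,::-1],(800,600),interpolation=cv2.INTER_CUBIC))
print(s["fx"],s["cx"],s["cy"],np.round(s["extrinsics"],2).tolist())
print(st["time"],st["tool_pos"],st["tcp_rot"],st["finger_gap"],st["joint_pos"])
E
```

```text
time: 0.6
tool_pos: [353.9, 381.6, 341.4]
tcp_rot: [-180.0, -0.0, 156.6]
ft_force: [1.0, 0.1, 0.0]
finger_gap: 51.0
grip_force: 0.0
time: 1.1
tool_pos: [468.8, 214.1, 279.2]
tcp_rot: [-180.0, -0.0, 156.6]
ft_force: [0.3, -0.5, -0.4]
finger_gap: 51.5
grip_force: 0.0
time: 1.72
tool_pos: [468.1, 215.5, 279.4]
tcp_rot: [-179.9, 0.0, 106.7]
ft_force: [-0.4, 0.3, 0.5]
finger_gap: 51.4
grip_force: 0.0
time: 2.35
tool_pos: [468.1, 215.5, 279.4]
tcp_rot: [-180.0, 0.0, 57.2]
ft_force: [0.4, 0.3, -0.1]
finger_gap: 50.9
grip_force: 0.0
297.3186396354542 251.64033039053427 191.18938852738907 [[0.84, -0.52, -0.15, 507.14], [-0.54, -0.81, -0.24, 276.26], [-0.0, 0.28, -0.96, 248.18], [0.0, 0.0, 0.0, 1.0]]
2.4 [468.05427834 215.54508811 279.43260049] [-1.79969614e+02  4.01051087e-02  5.67548257e+01] 50.66747347676712 [ 1.90245860e+01 -2.20340692e-02  1.06536558e+02 -5.31676804e-04
  7.35357902e+01  5.22699219e+01]
```

View pics/w1.png

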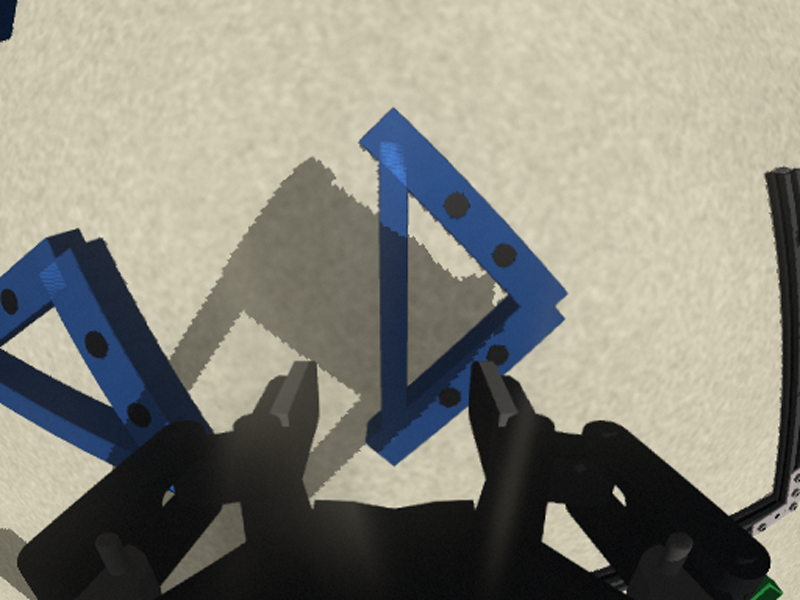

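The wrist view shows the small square: x-leg end at (393,108), y-leg end at (394,466), notch corners at (567,293) and (565,320), brace edges at x 380 and 408.

```bash
python3 - <<'E'
from h import *
s=pickle.load(open("pics/w1.pkl","rb"))
f=lambda p,z:ray_plane(s,(np.array(p)+.5)*.64-.5,z,True)
q=f([(393,108),(394,466),(567,293),(565,320),(380,240),(408,240),(382,380),(408,380)],25)
print(q.round(1).tolist());a=lambda v:np.degrees(np.arctan2(v[1],v[0]))
print("leg dist",np.linalg.norm(q[0]-q[1]),"grip",(q[0]+q[1])/2,"xdir",a(q[0]-q[2]),"ydir",a(q[1]-q[3]),"brace",a(q[0]-q[1]))
m=(q[4]+q[5])/2,(q[6]+q[7])/2;print("bracemid",m,a(m[0]-m[1]))
E
```

```text
[[522.1, 300.0], [416.3, 134.9], [549.6, 174.7], [542.0, 161.9], [482.2, 249.8], [493.6, 242.4], [442.0, 186.6], [453.6, 179.1]]
leg dist 196.1393191275834 grip [469.2042457  217.45636524] xdir 102.39577680040006 ydir -167.8710908760893 brace 57.36064501834399
bracemid (array([487.91516495, 246.10416537]), array([447.81545333, 182.83682813])) 57.632912875753384
```

```bash
python3 -m jog '.02 0 .34 0 0 0 -.2;0 0 .34 0 0 0 -.2;0 0 .24 0 0 0 -.2;0 0 .1 0 0 0 -.2;0 0 0 0 0 0 -.2' 50
python3 -m jog '0 0 0 0 0 0 1;0 0 0 0 0 0 1;0 0 0 0 0 0 1;0 0 0 0 0 0 1;0 0 0 0 0 0 1'
```

```text
time: 3.02
tool_pos: [469.1, 217.2, 177.4]
tcp_rot: [-179.9, 0.1, 57.6]
ft_force: [0.6, -1.0, 0.2]
finger_gap: 51.4
grip_force: 0.0
time: 3.65
tool_pos: [470.1, 217.6, 179.3]
tcp_rot: [179.9, -0.1, 57.6]
ft_force: [-0.3, 0.2, 6.2]
finger_gap: 12.9
grip_force: 50.6
```

```bash
python3 -m jog '0 0 -.3 0 0 0 1;0 0 -.3 0 0 0 1;0 0 0 0 0 .124 1;0 0 0 0 0 .124 1;0 0 0 0 0 .124 1'
python3 -m jog '-.065 .464 0 0 0 0 1;-.065 .464 0 0 0 0 1;-.065 .464 0 0 0 0 1;-.065 .464 0 0 0 0 1;-.065 .464 0 0 0 0 1'
python3 -m jog '-.065 .464 0 0 0 0 1;0 0 0 0 0 0 1;0 0 0 0 0 0 1'
python3 - <<'E'
from bench import *
import cv2,numpy as np,pickle
s=snapshot("wrist");st=sense(); pickle.dump(s,open("pics/w2.pkl","wb"))
cv2.imwrite("pics/w2.png",cv2.resize(s["img"][:,:,::-1],(800,600),interpolation=cv2.INTER_CUBIC))
print(st["time"],st["tool_pos"],st["tcp_rot"],st["finger_gap"],st["joint_pos"],st["ft_force"])
E
```

```text
time: 4.28
tool_pos: [469.0, 217.2, 237.6]
tcp_rot: [-180.0, 0.0, 35.0]
ft_force: [-0.1, -0.5, -2.7]
finger_gap: 12.6
grip_force: 49.3
time: 4.9
tool_pos: [576.9, 7.7, 237.5]
tcp_rot: [-180.0, 0.0, 35.3]
ft_force: [0.0, 0.5, -2.5]
finger_gap: 12.9
grip_force: 49.6
time: 5.28
tool_pos: [597.7, -32.4, 237.2]
tcp_rot: [-179.9, 0.1, 35.2]
ft_force: [0.3, 0.4, -3.3]
finger_gap: 12.9
grip_force: 49.8
5.325 [597.58385458 -31.85375268 237.24269412] [-1.79921116e+02  5.36763792e-02  3.52744047e+01] 12.810813894633695 [-7.96591245e+00  1.52091723e+01  9.46153438e+01  2.19852185e-02
  7.02686280e+01  4.67522805e+01] [-0.01589642 -0.15402411 -2.33618081]
```

View pics/w2.png

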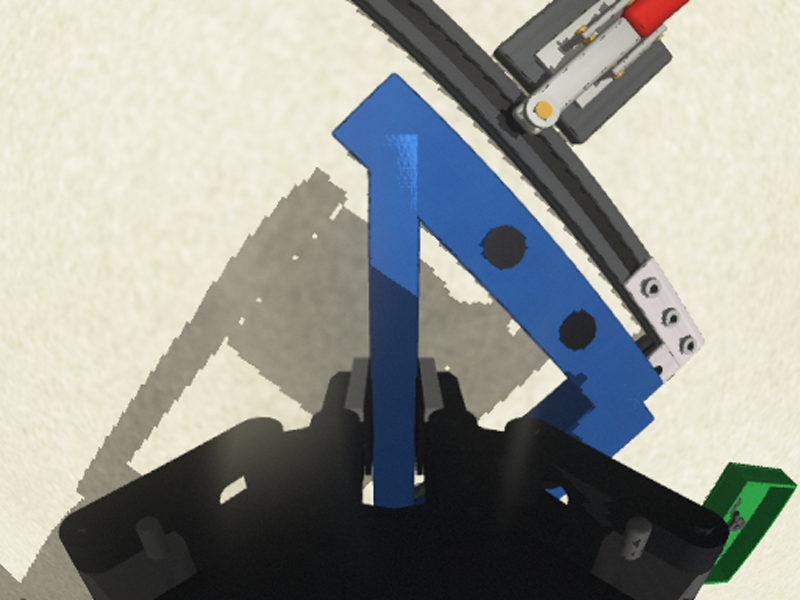

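The square is held level and the clamped rail lies to its right, with the heel notch at (655,400). I need a crop to read the edges.

```bash
python3 - <<'E'
import cv2,pickle
s=pickle.load(open("pics/w2.pkl","rb"))
c=s["img"][0:260,210:460,::-1]
cv2.imwrite("pics/crop2.png",cv2.resize(c,None,fx=2.3,fy=2.3,interpolation=cv2.INTER_CUBIC))
E
```

```text
(no output)
```

View pics/crop2.png

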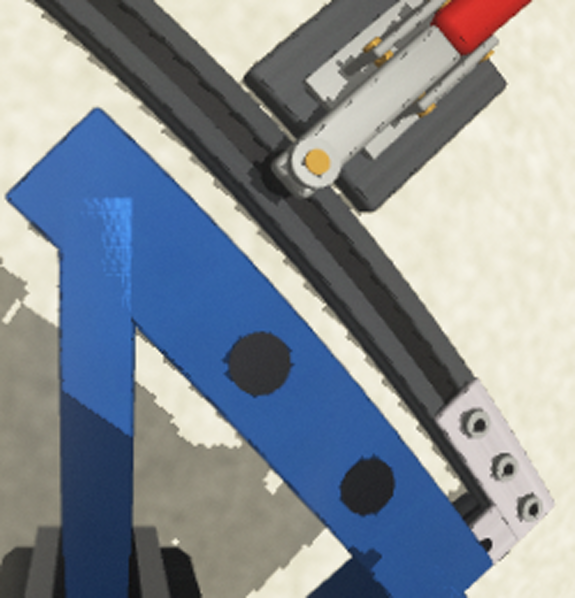

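```bash
python3 - <<'E'
from h import *
s=pickle.load(open("pics/w2.pkl","rb"))
f=lambda p,z:ray_plane(s,(np.array(p)+.5)/2.3-.5+[210,0],z,True)
a=lambda v:np.degrees(np.arctan2(v[1],v[0]))
r=f([(45,10),(152,108),(240,192),(330,290),(420,405),(455,465)],0)
q=f([(97,108),(240,243),(370,385),(440,480),(490,555)],83)
for n,p in(("rail",r),("sq",q)):
    m=p.mean(0);u,S,v=np.linalg.svd(p-m);d=v[0]*np.sign(v[0][1]);print(n,m.round(1),a(d),"resid",((p-m)@v[1]).round(1),p.round(1).tolist())
for z in(0,20,24):print("corner",z,f([(485,512)],z))
E
```

```text
rail [690.4 -37.8] 80.0139767651447 resid [-0.6 -0.6  0.7  1.4  0.9 -1.8] [[707.8, 64.8], [700.1, 20.3], [695.0, -15.7], [688.5, -56.5], [679.2, -106.5], [671.9, -133.1]]
sq [666.5 -42. ] 80.50778617123513 resid [ 0.7 -0.3 -1.  -0.2  0.8] [[676.8, 23.8], [671.9, -11.1], [666.5, -48.1], [661.2, -74.9], [656.0, -99.6]]
corner 0 [[ 666.56105883 -157.4712708 ]]
corner 20 [[ 665.58099749 -141.25976428]]
corner 24 [[ 665.38498522 -138.01746298]]
```

```bash
python3 -m jog '0 0 .25 0 0 0 1;0 0 .2 0 0 0 1;0 0 .08 0 0 0 1;0 0 .03 0 0 0 1;0 0 .01 0 0 0 1'
python3 -m jog '0 0 0 0 0 0 1'
```

```text
time: 5.95
tool_pos: [598.5, -32.4, 181.4]
tcp_rot: [180.0, -0.0, 35.3]
ft_force: [-0.2, -0.3, -2.0]
finger_gap: 12.7
grip_force: 49.8
time: 6.08
tool_pos: [598.6, -32.6, 181.7]
tcp_rot: [180.0, -0.1, 35.3]
ft_force: [0.2, 0.6, -2.7]
finger_gap: 12.7
grip_force: 49.8
```

```bash
python3 -m jog '0 0 .017 0 0 0 1;.05 .05 0 0 0 0 1;.04 .04 0 0 0 0 1;.02 .02 0 0 0 0 1;0 0 0 0 0 0 1'
python3 -m jog '.014 .014 0 0 0 0 1;.007 .007 0 0 0 0 1;0 0 0 0 0 0 1'
```

```text
time: 6.7
tool_pos: [614.0, -35.3, 179.3]
tcp_rot: [180.0, -0.0, 35.3]
ft_force: [0.1, -0.3, -2.3]
finger_gap: 12.7
grip_force: 50.0
time: 7.08
tool_pos: [616.6, -35.7, 179.3]
tcp_rot: [180.0, -0.0, 35.3]
ft_force: [0.1, -0.4, 0.0]
finger_gap: 12.9
grip_force: 50.2
```

```bash
for i in 1 2 3; do python3 -m jog '.007 .007 0 0 0 0 1;.007 .007 0 0 0 0 1;0 0 0 0 0 0 1' | grep -E 'tool_pos|ft_f|tcp'; done
```

```text
tool_pos: [617.8, -35.8, 179.3]
tcp_rot: [-179.9, 0.1, 35.3]
ft_force: [-8.1, 1.7, 6.9]
tool_pos: [618.7, -35.8, 179.3]
tcp_rot: [-179.7, 0.2, 35.3]
ft_force: [-18.0, 3.6, 15.1]
tool_pos: [619.6, -35.8, 179.3]
tcp_rot: [-179.6, 0.4, 35.3]
ft_force: [-28.1, 5.9, 24.5]
```

```bash
python3 -m jog '-.014 -.014 -.005 0 0 0 1;-.007 -.007 0 0 0 0 1;0 0 0 0 0 0 1' | grep -E 'tool_pos|ft_f|tcp'; python3 -c "
from bench import *
s=sense();print(s['wrist_torque'],s['ft_force'],s['tcp_rot'],s['tool_pos'])"
```

```text
tool_pos: [618.4, -35.6, 179.3]
tcp_rot: [-179.8, 0.1, 35.2]
ft_force: [-7.7, 3.6, 5.2]
[ 0.53867445  1.10924695 -0.40245684] [-7.66762095  3.62034714  5.21676234] [-1.79835263e+02  1.05896847e-01  3.52397113e+01] [618.41020841 -35.56146899 179.3104066 ]
```

```bash
for i in 1; do python3 -m jog '0 0 0 0 0 .006 1;0 0 0 0 0 0 1;0 0 0 0 0 0 1' | grep -E 'tool_pos|ft_f|tcp'; done; python3 -c "
from bench import *
s=sense();print(s['wrist_torque'],s['ft_force'],s['tcp_rot'],s['tool_pos'])"
```

```text
tool_pos: [618.4, -35.5, 179.3]
tcp_rot: [-179.8, 0.1, 34.9]
ft_force: [-8.0, 2.9, 4.9]
[ 0.52503398  1.1231312  -0.20201793] [-7.99625155  2.91014542  4.85237972] [-1.79835628e+02  1.13571409e-01  3.49015298e+01] [618.44954358 -35.51576224 179.30741503]
```

```bash
cat > st.py <<'E'
from bench import *
import numpy as np
s=sense();t=np.radians(80);x=np.array([np.cos(t),np.sin(t)]);y=np.array([-x[1],x[0]]);F=s['ft_force'];p=s['tool_pos'][:2]
print("t %.2f Fx %.1f Fy %.1f Fz %.1f Tz %.2f yaw %.2f px %.1f py %.1f z %.1f"%(s['time'],F[:2]@x,F[:2]@y,F[2],s['wrist_torque'][2],s['tcp_rot'][2],p@x,p@y,s['tool_pos'][2]))
E
python3 -m jog '0 0 0 0 0 .004 1;-.028 .028 0 0 0 0 1;-.028 .028 0 0 0 0 1;0 0 0 0 0 0 1' >/dev/null; python3 st.py
python3 -m jog '-.014 .014 0 0 0 0 1;-.014 .014 0 0 0 0 1;0 0 0 0 0 0 1'>/dev/null; python3 st.py
```

```text
t 9.45 Fx 5.3 Fy 7.3 Fz 4.0 Tz -0.10 yaw 34.67 px 64.9 py -615.2 z 179.3
t 9.82 Fx 8.4 Fy 6.5 Fz 3.5 Tz -0.23 yaw 34.67 px 61.5 py -615.3 z 179.3
```

```bash
python3 -m jog '-.013 .015 0 0 0 0 1;-.013 .015 0 0 0 0 1;0 0 0 0 0 0 1'>/dev/null; python3 st.py
python3 -m jog '-.013 .015 0 0 0 0 1;-.013 .015 0 0 0 0 1;0 0 0 0 0 0 1'>/dev/null; python3 st.py
python3 -m jog '-.007 .008 0 0 0 0 1;-.007 .008 0 0 0 0 1;0 0 0 0 0 0 1'>/dev/null; python3 st.py
```

```text
t 10.20 Fx 10.1 Fy 8.5 Fz 5.0 Tz -0.19 yaw 34.68 px 57.9 py -615.4 z 179.3
t 10.57 Fx 11.4 Fy 11.0 Fz 6.7 Tz -0.22 yaw 34.69 px 54.2 py -615.4 z 179.3
t 10.95 Fx 12.4 Fy 11.2 Fz 7.4 Tz -0.23 yaw 34.70 px 52.4 py -615.4 z 179.3
```

```bash
python3 -m jog '-.007 .007 0 0 0 0 1;-.007 .007 0 0 0 0 1;0 0 0 0 0 0 1'>/dev/null; python3 st.py
python3 -m jog '-.007 .007 0 0 0 0 1;0 0 0 0 0 0 1'>/dev/null; python3 st.py
python3 -m jog '-.007 .007 0 0 0 0 1;0 0 0 0 0 0 1'>/dev/null; python3 st.py
python3 -m jog '-.007 .007 0 0 0 0 1;0 0 0 0 0 0 1'>/dev/null; python3 st.py
```

```text
t 11.32 Fx 12.8 Fy 10.9 Fz 6.3 Tz -0.27 yaw 34.70 px 50.4 py -615.5 z 179.3
t 11.57 Fx 13.5 Fy 10.2 Fz 6.6 Tz -0.25 yaw 34.70 px 49.5 py -615.4 z 179.3
t 11.82 Fx 13.2 Fy 10.8 Fz 7.1 Tz -0.21 yaw 34.70 px 48.4 py -615.4 z 179.3
t 12.07 Fx 16.5 Fy 10.8 Fz 7.4 Tz -0.25 yaw 34.70 px 48.0 py -615.4 z 179.3
```

```bash
python3 -m jog '-.007 .007 0 0 0 0 1;0 0 0 0 0 0 1'>/dev/null; python3 st.py
python3 -m jog '-.004 .009 0 0 0 0 1;0 0 0 0 0 0 1'>/dev/null; python3 st.py
python3 - <<'E'
from bench import *
import cv2,pickle
s=snapshot("top"); pickle.dump(s,open("pics/top1.pkl","wb"))
c=s["img"][90:190,260:370,::-1]
cv2.imwrite("pics/crop3.png",cv2.resize(c,None,fx=6,fy=6,interpolation=cv2.INTER_CUBIC))
E
```

```text
t 12.32 Fx 19.6 Fy 10.7 Fz 6.3 Tz -0.27 yaw 34.71 px 47.7 py -615.4 z 179.3
t 12.57 Fx 24.1 Fy 11.5 Fz 8.2 Tz -0.27 yaw 34.73 px 47.5 py -615.5 z 179.3
```

View pics/crop3.png

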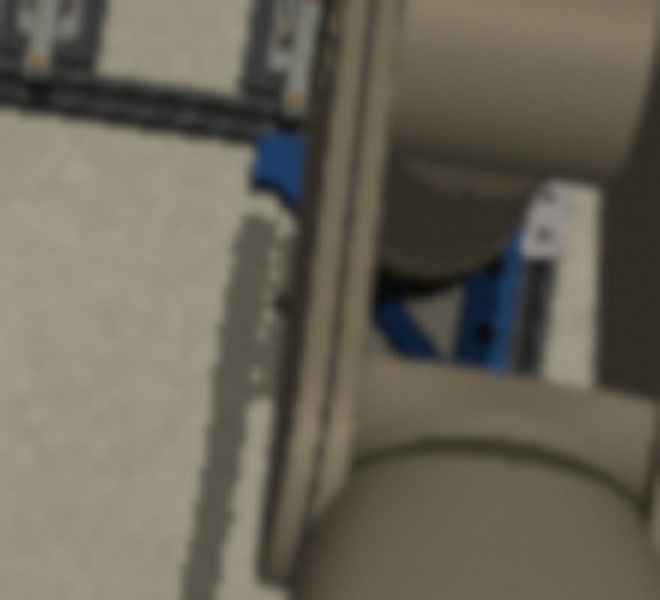

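```bash
python3 -m jog '.009 .009 0 0 0 .002 1;0 0 0 0 0 0 1'>/dev/null; python3 st.py
python3 -m jog '0 0 0 0 0 .002 1;0 0 0 0 0 0 1'>/dev/null; python3 st.py
python3 -m jog '0 0 0 0 0 .002 1;0 0 0 0 0 0 1'>/dev/null; python3 st.py
```

```text
t 12.88 Fx 23.7 Fy 19.4 Fz 14.2 Tz -0.19 yaw 34.63 px 47.6 py -616.0 z 179.3
t 13.12 Fx 22.3 Fy 20.0 Fz 14.8 Tz -0.07 yaw 34.52 px 47.6 py -616.0 z 179.3
t 13.38 Fx 23.2 Fy 20.2 Fz 14.1 Tz -0.01 yaw 34.40 px 47.6 py -616.0 z 179.3
```

```bash
python3 -m jog '0 -.02 0 0 0 0 1;0 -.02 0 0 0 0 1;0 0 0 0 0 0 1'>/dev/null; python3 st.py
```

```text
t 13.75 Fx 11.8 Fy 4.1 Fz 1.2 Tz 0.06 yaw 34.36 px 48.3 py -614.9 z 179.3
```

```bash
python3 -m jog '.013 -.013 0 0 0 0 1;0 0 0 0 0 0 1'>/dev/null; python3 st.py
python3 -m jog '0 0 0 0 0 0 .5;0 0 0 0 0 0 .2;0 0 0 0 0 0 -.2;0 0 0 0 0 0 -.2;0 0 0 0 0 0 -.2'; python3 st.py
python3 -m jog '0 0 -.2 0 0 0 -.2;0 0 -.35 0 0 0 -.2;0 0 -.35 0 0 0 -.2;0 0 -.35 0 0 0 -.2;0 -.25 -.1 0 0 0 -.2'
python3 -m jog '0 -.5 0 0 0 0 -.2;0 -.5 0 0 0 0 -.2;0 0 0 0 0 0 -.2;0 0 0 0 0 0 -.2'
python3 - <<'E'
from bench import *
import cv2,pickle,numpy as np
s=snapshot("wrist"); pickle.dump(s,open("pics/w4.pkl","wb"))
cv2.imwrite("pics/w4.png",cv2.resize(s["img"][:,:,::-1],(800,600),interpolation=cv2.INTER_CUBIC))
E
```

```text
t 14.00 Fx 3.9 Fy 4.5 Fz 1.9 Tz 0.05 yaw 34.34 px 48.8 py -615.0 z 179.3
time: 14.62
tool_pos: [614.6, -59.9, 179.7]
tcp_rot: [180.0, -0.0, 34.3]
ft_force: [-1.0, 0.1, 0.8]
finger_gap: 51.4
grip_force: 0.0
t 14.62 Fx -0.1 Fy 1.0 Fz 0.8 Tz -0.02 yaw 34.29 px 47.7 py -615.7 z 179.7
time: 15.25
tool_pos: [601.9, -40.1, 320.2]
tcp_rot: [179.7, -0.3, 34.2]
ft_force: [-1.4, -0.5, 0.0]
finger_gap: 51.4
grip_force: 0.0
time: 15.75
tool_pos: [544.5, 43.5, 316.2]
tcp_rot: [179.9, -0.1, 34.3]
ft_force: [-0.2, -1.0, 0.3]
finger_gap: 51.2
grip_force: 0.0
```

View pics/w4.png

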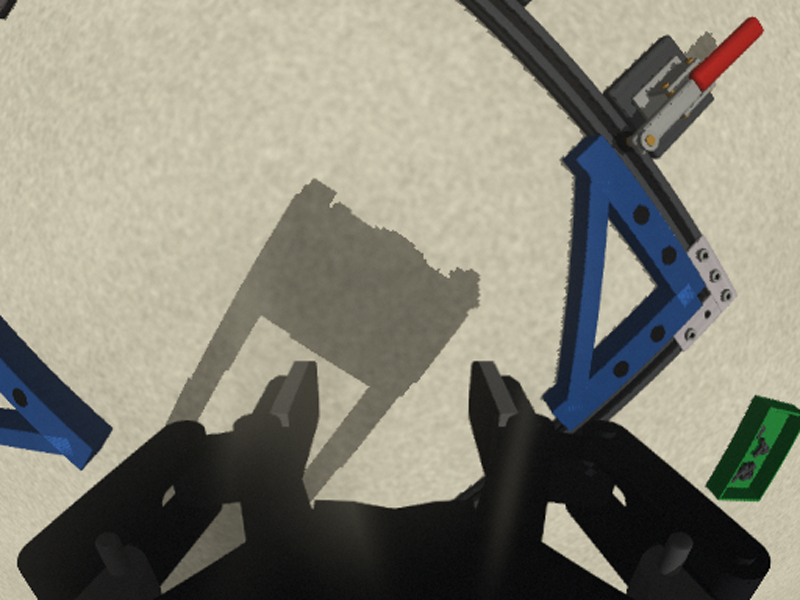

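The square looks seated against both rails (wrist view: heel by the plate at (705,295), leg ends at (600,140) and (570,425)). I'll move the arm clear and do one composite check.

```bash
python3 -m jog '0 -.5 -.2 0 0 0 -.2;0 -.5 -.2 0 0 0 -.2;0 -.5 0 0 0 0 -.2;0 -.5 0 0 0 0 -.2;0 0 0 0 0 0 -.2' | head -2
python3 - <<'E'
from bench import *
import cv2,pickle,numpy as np
s=snapshot("top"); pickle.dump(s,open("pics/top2.pkl","wb"))
w=pickle.load(open("pics/w4.pkl","rb"))["img"]
A=cv2.resize(s["img"][108:220,268:368],(400,448),interpolation=cv2.INTER_CUBIC)
B=cv2.resize(w[75:187+90,345:480],(400,600),interpolation=cv2.INTER_CUBIC)
A=cv2.copyMakeBorder(A,0,152,0,0,cv2.BORDER_CONSTANT)
A=np.clip(A.astype(int)*1.6,0,255).astype(np.uint8)
cv2.imwrite("pics/final.png",np.hstack([A,B])[:,:,::-1])
E
```

```text
time: 16.42
tool_pos: [430.8, 210.2, 355.3]
```

View pics/final.png

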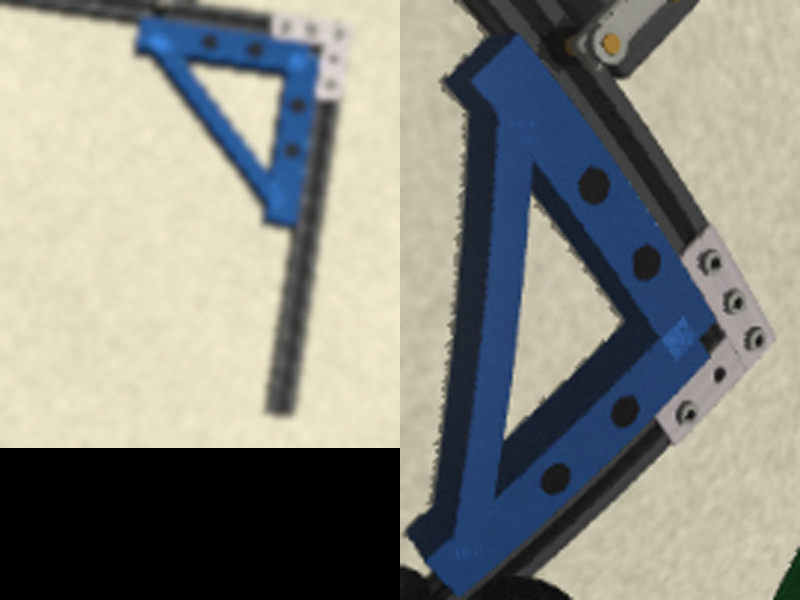

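```bash
python3 - <<'E'
from h import *
import cv2
s0=pickle.load(open("pics/top0.pkl","rb"));s2=pickle.load(open("pics/top2.pkl","rb"))
g=lambda s:cv2.GaussianBlur(s["img"].astype(np.float32).mean(2),(3,3),0)
def cross(v,th):  # last dark->light crossing
    k=[i for i in range(len(v)-1) if v[i]<th<=v[i+1]]
    return k[-1]+(th-v[k[-1]])/(v[k[-1]+1]-v[k[-1]]) if k else None
def ang(p):
    p=np.array(p)
    for _ in range(3):
        m=p.mean(0);v=np.linalg.svd(p-m)[2];r=(p-m)@v[1];p=p[abs(r)<2*max(r.std(),.3)]
    d=v[0];return np.degrees(np.arctan2(d[1],d[0]))%180,r.std(),len(p)
G0,G2=g(s0),g(s2);th=80
print("bg",G2[200,310],"rail",G2[180,330:350].min())
c=[(x,100+t) for x in range(256,336) if (t:=cross(G0[100:125,x],th)) is not None]
a=ang(ray_plane(s0,c,0));print("clamped",a)
for n,G,s in(("before",G0,s0),("after",G2,s2)):
    o=[(310+t,y) for y in range(140,205) if (t:=cross(G[y,310:362],th)) is not None]
    print(n,"outer",ang(ray_plane(s,o,20)),"ideal",(a[0]+90)%180)
    i=[(362-t,y) for y in range(168,206) if (t:=cross(G[y,362:310:-1],th)) is not None]
    print(n,"inner",ang(ray_plane(s,i,0)))
E
python3 st.py
```

```text
bg 135.125 rail 41.479164
clamped (np.float64(79.56994979442003), np.float64(0.3343627213698646), 77)
before outer (np.float64(161.9975953969287), np.float64(0.1643031443008353), 65) ideal 169.56994979442004
before inner (np.float64(162.247150877086), np.float64(0.24840180402279222), 38)
after outer (np.float64(169.39176731029585), np.float64(0.19772191564446842), 65) ideal 169.56994979442004
after inner (np.float64(169.1409445526434), np.float64(0.2580639113077721), 37)
t 16.48 Fx -0.2 Fy -0.5 Fz 0.1 Tz -0.01 yaw 34.40 px 280.9 py -388.7 z 355.2
```

The cross rail now measures 0.2–0.4° off square, which is within the measurement noise. The square is flush and the arm is clear.

```bash
python3 -c "
from bench import *
print(hand_in())"
```

```text
the job is handed in; nothing more can be done
None
```

The small blue square now lies flat against both rails. The cross rail has swung from about 7.5° too tight to within 0.2–0.4° of true by camera measurement, nothing else on the bench was touched, and the job was handed in at about 16.5 s.

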